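# Hold the head clamp open at its mark

### The job

The sprung jaw of the doll-head clamp has hung up a little short of closed: push it in by its handle until you feel it seat fully home against its stop. Then pull it out against its spring until its pointer fin lines up with the fin of the mark on the side bar, and finish while still holding it there, so that the painter can put in the next head. Do not shift the mark, and leave the other things on the table where they are.

Things in the scene. Friction and masses are not known exactly. Their poses are not given: they have to be found in the camera images.
- clamp: the doll-head clamp, fixed to the table: grey-painted bed 170 mm (x) by 360 mm (y), 14 mm thick; origin under the bed's centre. Its own +y is the way the jaw is pulled out; the fixed wooden jaw (105 mm high) and the spring barrel are at its -y end. At its +y end a block 38 mm high stands at y = 160 to 176 mm.
- jaw (a joint): how far the sprung jaw carriage is pulled out along the clamp's +y, m: 0 = fully home on its stop, up to 0.115. A spring of 150 N/m pulls it home, but the slide rubs with 3.5 N, so it hangs up anywhere below about 23 mm (it starts 10 to 18 mm out); let go farther out it runs back to about there. Pushing in takes about 3.5 N until the stop is felt; pulling out to the mark takes 12 to 17 N.
- handle (a point): centre of the top of the jaw's upright black paddle handle: 14 mm thick along the clamp's y, 40 mm wide along x, from 40 mm (carriage plate) to 94 mm above the table. Axes as the clamp's; at its x = 0, y = 0 when home. Can be gripped from above, fingers closing along the clamp's y; the nearest tall thing is the moving wooden jaw, 105 mm high, 73 mm away to -y.
- pointer (a point): tip of the jaw's pointer fin, a thin dark steel upright blade (3 mm thick along y, top 53 mm above the table) in the middle of a dark 18 mm foot on the clamp's +x side; 60 mm to +x and 50 mm to -y of the handle's centre; moves with the jaw
- mark_fin (a point): tip of the mark's fin, a like blade in the middle of the small dark 18 mm rider with a screw that is clamped on the side bar, facing the pointer; the two fins stand end to end in one line when the pull is right. The point lies 2 mm to +x of the pointer's line of travel; axes as the clamp's
- mark (a joint): where the mark sits along the side bar, m (0.06 to 0.09): the joint value of jaw at which the fins line up. It is clamped with 25 N and is not to be shifted.
- doll_head: the next doll head, skin-coloured vinyl, standing upright on its neck, 80 mm across, 96 mm high; origin under the neck
- compact_a: round flat pigment compact, 60 mm across, 12 mm high; origin under its centre
- compact_b: round flat pigment compact, 50 mm across, 12 mm high; origin under its centre
- jar: small glass jar with a white cap, 36 mm across, 34 mm high; origin under its centre
- brush: thin artist's brush lying on the table, 170 mm long, 8 mm thick; origin at its middle

How it is judged:
On the way, in this order (a step that is already met when the one before it is completed fails the run):
1. the jaw is pushed fully home against its stop (within 3 mm) (value of joint jaw below 0.003 m and contact force between the fingers and clamp above 2 N), for 0.2 s.
2. the jaw is pulled out and held with its pointer at the mark (within 5 mm) (y of pointer in the frame of mark_fin between -0.005 and 0.005 m and velocity of joint jaw between -0.01 and 0.01 m/s and contact force between the fingers and clamp above 3 N), for 0.3 s.
At the end, for the whole second after the job is handed in: The robot's fingers hold the jaw (more than 3 N of contact with the clamp) at rest, slower than 10 mm/s, its pointer fin within 5 mm of the mark's fin along the slide, all through the last second (all of step 2); the arm keeps its last pose, push and grip.
It fails at once if the mark is shifted by more than 4 mm (distance of mark_fin from where it was at the start of the episode above 0.004 m).
It fails at once if the doll head, a compact, the jar or the brush is moved by more than 25 mm (distance of any of doll_head, compact_a, compact_b, jar, brush from where it was at the start of the episode above 0.025 m).
It also fails if it takes over 42 s, if anything falls off the work surface, if the arm or the gripper's body presses on something with over 40 N, if the wrist force passes 120 N, or if a joint passes its speed limit or range.

### The arm

A 6-joint arm with a two-finger parallel gripper is mounted at the origin on the work surface. World frame = base frame: x ahead of the robot, y to its left, z up, the work surface at z = 0. Lengths are in m, angles in rad, forces in N, time in s.
With the tool pointing down it reaches from about 0.275 to 0.725 m from the base axis. Payload 5.6 kg.
Tool frame: the origin (TCP) lies between the finger pads; the fingertips stand 11 mm ahead of it and the grasp point (between the pads) lies 8 mm behind it (ctrl.tcp_to_tips is the z of the fingertips in the tool frame, in m); z points along the fingers, y is the line along which they close (so a half turn about z gives the same grasp; the last joint's range is limited). The gripper opens to 85 mm and grips with 20 to 120 N. Pads are 22 mm wide; open, the fingers measure 114 mm over their backs; the gripper's body (76 mm by 85 mm) begins 54 mm behind the grasp point. The pads swing forward as they close: fully open they stand 13 mm farther back than shut.
Start: joints at [-1.006, 0.255, 0.108, 0, -1.424, -0.285], TCP at [0.152, -0.529, 0.242] pointing down, gripper open.
Joint ranges: [-2.95, 2.95], [-1.21, 1.97], [-1.09, 1.5], [-2.87, 1.71], [-2.94, -0.07], [-3.05, 3.05]. Speed limits (rad/s): [2.57, 2.57, 3.14, 3.14, 3.14, 3.14].

### API

Orientations are given as a 3x3 rotation matrix whose columns are the frame's x, y, z axes.
In Python, from workcell import readout, vision, ctrl gives the robot as it stands. The module is installed in compiled form; this text tells all that it offers.
- The arm moves only by the tool move_arm, never from a script. Its arguments are lists of equal length, an entry for each row: "rot": the turn, a rotation vector about the tool's x, y, z in rad, a list of three; "xyz": the shift along the tool's x, y, z in m, a list of three; "fingers": the finger opening in m, from 0 to 0.0854. A call has 1 to 12 rows; each row is the pose to reach, as a shift and turn from the pose commanded when the call began, along the tool's axes at that moment; what a row does not reach only later rows make up. A row lasts 1/10 s, in which the tool goes at most 50 mm and 8.59 degrees, less where a joint would pass 70% of its speed; a pose out of reach is approached as far as the arm can. A call with a gripper value outside its range is refused whole. The fingers move at their own pace and stop on an object; "force" is the grip in N (left out, the last holds). Time passes only in rows, so rows that repeat a pose let the fingers close. It gives the time, the measured TCP pose, the force, the opening and the grip force at its end, in the units of the state.
- readout.get_state(): the state, without advancing time (a new reading comes with each control period).
- vision.get_image(name): name is "scene" or "top" or "wrist"; returns the picture (400x640x3 uint8, red, green, blue); there is no depth.
- vision.calibration(name): a dict with "camera_matrix" (3x3 intrinsics, pixels), "origin" and "attitude" of the camera in the world; the wrist camera has in their place "tool_from_camera" (4x4, takes a point from camera to tool coordinates, whose origin is the TCP and whose axes are the flange's). Camera axes: x right, y down, z forward; pixel columns grow to the right and rows downward; lengths in m; the calibration is good to about 2 mm. A picture is of the moment at which its call begins: read the wrist's pose just before it. calibration takes no time and is no camera call.
- ctrl.job_done(): hands the job in; it is judged then, once.
The state is a dict: "clock": time; "joint_pos": joint angles; "qvel": joint speeds; "joint_torque": joint torques, N m; "eef_pos": TCP position; "ee_rot": TCP orientation; "ft_force": force on the tool from outside, world axes, zero at the start; "torque": the same for the moment, N m; "grip_width": opening from 0.0 (shut) to 1.0 (fully open); "finger_force": force on a finger pad.
Only numpy, scipy, OpenCV 4.12 (cv2) and the standard library are available. Lean on these libraries where they do the work, as an engineer would, in place of code of your own. Each camera call takes 0.05 s, during which the arm holds its last target. There are 200 camera calls.

## Working session

There is one attempt and no reset: what is moved stays moved. The work goes in short steps, Python scripts to look and compute and a tool call to move; the robot and the scene stay as the last step left them, time stands still between calls to the robot, and variables do not carry over. Pictures are saved under pics/ and viewed, at most 10 in all, crops included, and the job is handed in when it is done.

Besides the shell and the picture viewer there is one more tool, called after "Request:" as name(argument=value, ...) on one line, values as JSON. move_arm: Moves the arm, as the interface text tells. Its arguments: {"type":"object","properties":{"rot":{"type":"array"},"xyz":{"type":"array"},"fingers":{"type":"array"},"force":{"type":"number"}},"required":["rot","xyz","fingers"]}

```bash
mkdir -p pics
python3 - <<'E'
from workcell import readout,vision
import cv2,numpy as np
s=readout.get_state(); print({k:np.round(v,3).tolist() for k,v in s.items()})
for n in("top","scene"):
    cv2.imwrite(f"pics/{n}0.png",vision.get_image(n)[:,:,::-1])
    print(n,{k:np.round(v,4).tolist() for k,v in vision.calibration(n).items()})
print(np.round(vision.calibration("wrist")["tool_from_camera"],4))
E
```

```text
{'clock': 0.0, 'joint_pos': [-1.006, 0.256, 0.107, -0.0, -1.424, -0.285], 'qvel': [0.0, -0.001, -0.002, -0.001, -0.001, 0.001], 'joint_torque': [0.0, -38.663, 23.794, 5.365, -0.006, -0.0], 'eef_pos': [0.152, -0.528, 0.241], 'ee_rot': [[-0.961, -0.276, -0.001], [-0.276, 0.961, 0.002], [0.0, 0.002, -1.0]], 'ft_force': [0.081, 0.146, -0.771], 'torque': [-0.003, -0.025, 0.059], 'finger_force': 0.0, 'grip_width': 1.002}
top {'camera_matrix': [[416.6747, 0.0, 321.2292], [0.0, 416.6747, 203.5741], [0.0, 0.0, 1.0]], 'origin': [0.4759, -0.0571, 0.8253], 'attitude': [[-0.0136, -0.9978, 0.0652], [-0.9999, 0.0137, 0.0015], [-0.0024, -0.0652, -0.9979]]}
scene {'camera_matrix': [[454.4319, 0.0, 322.9447], [0.0, 454.4319, 198.0989], [0.0, 0.0, 1.0]], 'origin': [0.7952, -0.443, 0.7396], 'attitude': [[0.8111, 0.4703, -0.3478], [0.5849, -0.6508, 0.4841], [0.0013, -0.5961, -0.8029]]}
[[ 8.000e-04 -9.622e-01 -2.724e-01  6.860e-02]
 [ 1.000e+00  9.000e-04 -3.000e-04 -3.000e-04]
 [ 5.000e-04 -2.724e-01  9.622e-01 -1.319e-01]
 [ 0.000e+00  0.000e+00  0.000e+00  1.000e+00]]
```

View pics/top0.png

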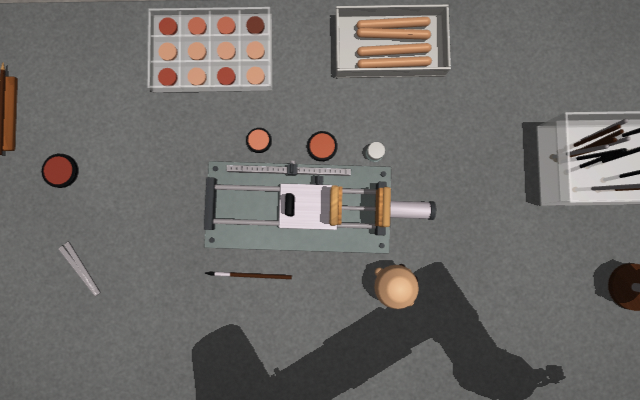

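View pics/scene0.png

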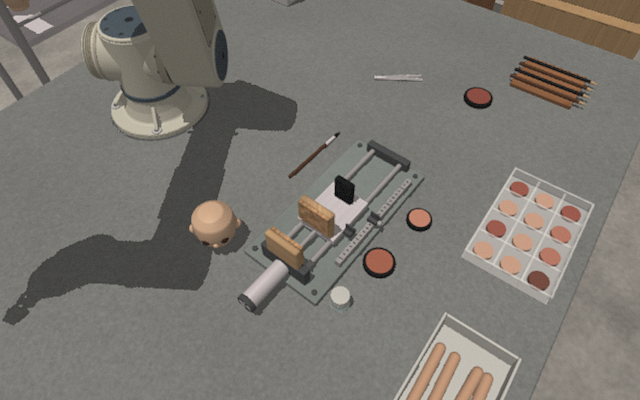

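The top view shows the clamp at about (298,207), with its +y pointing left in the image (world +y). The handle is at (290,204), the pointer foot at (319,180) and the mark at (291,168). The scene view agrees: handle (344,188), head (214,222). I'll take crops and ray positions next.

```bash
cat > h.py <<'E'
from workcell import readout,vision
import cv2,numpy as np
def cast(cal,uv,z,R=None,o=None):
    R=np.array(cal["attitude"]) if R is None else R; o=np.array(cal["origin"]) if o is None else o
    d=R@np.linalg.inv(cal["camera_matrix"])@np.array([*uv,1.]); return o+d*(z-o[2])/d[2]
def wristcam(s):
    c=vision.calibration("wrist"); T=np.array(c["tool_from_camera"]); E=np.array(s["ee_rot"])
    return c,E@T[:3,:3],np.array(s["eef_pos"])+E@T[:3,3]
E
python3 - <<'E'
from h import *
c=vision.calibration("top"); im=cv2.imread("pics/top0.png")
for n,uv,z in [("c1",(210,163),.014),("c2",(389,167),.014),("c3",(387,251),.014),("c4",(205,249),.014),("handle",(288,204),.094),("ptr",(319,180),.05),("mark",(291,168),.05),("jar",(376,150),.034),("head",(398,287),.08)]:
    print(n,np.round(cast(c,uv,z),4))
hsv=cv2.cvtColor(im,cv2.COLOR_BGR2HSV)
g=cv2.inRange(im,(0,0,0),(40,40,40))[150:260,260:340]
n,l,st,ce=cv2.connectedComponentsWithStats(g)
print([(s.tolist(),(k+[260,150]).round(1).tolist()) for s,k in zip(st,ce) if s[4]>8])
cv2.imwrite("pics/crop0.png",cv2.resize(im[150:260,195:395],None,fx=4,fy=4,interpolation=cv2.INTER_CUBIC))
E
```

```text
c1 [0.6118 0.1616 0.014 ]
c2 [ 0.599  -0.1898  0.014 ]
c3 [ 0.4352 -0.1819  0.014 ]
c4 [0.4438 0.1707 0.014 ]
handle [0.5238 0.0025 0.094 ]
ptr [ 0.5709 -0.0524  0.05  ]
mark [ 5.942e-01 -1.000e-04  5.000e-02]
jar [ 0.6292 -0.1624  0.034 ]
head [ 0.3749 -0.1897  0.08  ]
[([0, 0, 80, 110, 8501], [299.6, 205.1]), ([0, 0, 7, 3, 14], [262.4, 150.8]), ([48, 0, 28, 11, 85], [320.8, 156.3]), ([55, 27, 2, 7, 13], [315.5, 179.8]), ([25, 44, 9, 22, 182], [289.2, 204.7])]
```

View pics/crop0.png

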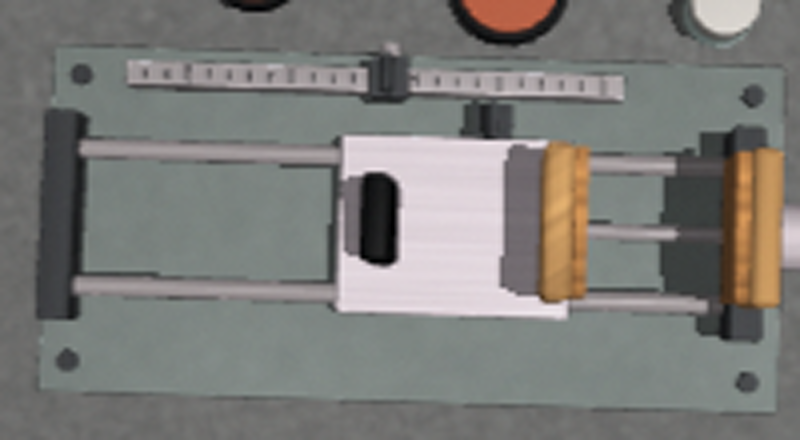

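The crop (4x, offset 195,150) shows the handle top at about full-image (289,204.7), the pointer foot near (317,180), and the mark rider near (291.5,169). The clamp's yaw is about -0.03 rad. The sizes check out (bed 352 x 168 mm measured; pointer-to-handle spacing matches). Moving above the handle.

Request:
move_arm(rot=[[0, 0, 0.03], [0, 0, 0.07], [0, 0, 0.12], [0, 0, 0.17], [0, 0, 0.22], [0, 0, 0.27], [0, 0, 0.31], [0, 0, 0.31], [0, 0, 0.31], [0, 0, 0.31], [0, 0, 0.31], [0, 0, 0.31]], xyz=[[-0.02, 0.015, 0], [-0.05, 0.04, 0], [-0.09, 0.07, 0], [-0.13, 0.1, 0], [-0.17, 0.135, 0], [-0.21, 0.17, 0], [-0.25, 0.2, 0], [-0.29, 0.235, 0.01], [-0.33, 0.27, 0.01], [-0.37, 0.3, 0.02], [-0.41, 0.33, 0.03], [-0.44, 0.36, 0.03]], fingers=[0.055, 0.055, 0.055, 0.055, 0.055, 0.055, 0.055, 0.055, 0.055, 0.055, 0.055, 0.055])

```text
clock: 1.3
eef_pos: [0.4719, -0.0653, 0.2114]
ee_rot: [[-1.0, 0.03, -0.002], [0.03, 1.0, 0.0], [0.002, -0.0, -1.0]]
ft_force: [0.9, -2.1, 0.2]
grip_width: 0.645
finger_force: 0.0
```

Request:
move_arm(rot=[[0, 0, 0], [0, 0, 0], [0, 0, 0], [0, 0, 0], [0, 0, 0]], xyz=[[-0.025, 0.03, 0], [-0.045, 0.06, 0], [-0.049, 0.067, 0], [-0.049, 0.067, 0], [-0.049, 0.067, 0]], fingers=[0.055, 0.055, 0.055, 0.055, 0.055])

```text
clock: 1.8
eef_pos: [0.5221, -0.0024, 0.2124]
ee_rot: [[-1.0, 0.03, -0.001], [0.03, 1.0, -0.0], [0.001, -0.0, -1.0]]
ft_force: [0.1, -0.5, 0.1]
grip_width: 0.647
finger_force: 0.0
```

Run:
```python
from h import *
s=readout.get_state(); im=vision.get_image("wrist")[:,:,::-1].copy(); cv2.imwrite("pics/w1.png",im)
c,R,o=wristcam(s); np.savez("w1.npz",R=R,o=o,K=c["camera_matrix"])
print(s["clock"],s["eef_pos"],s["ft_force"],o)
```

```text
1.8 [ 0.5220653  -0.00237326  0.21244217] [ 0.12404441 -0.48168726  0.05770879] [ 4.53681467e-01 -3.19069468e-04  3.44356705e-01]
```

View pics/w1.png

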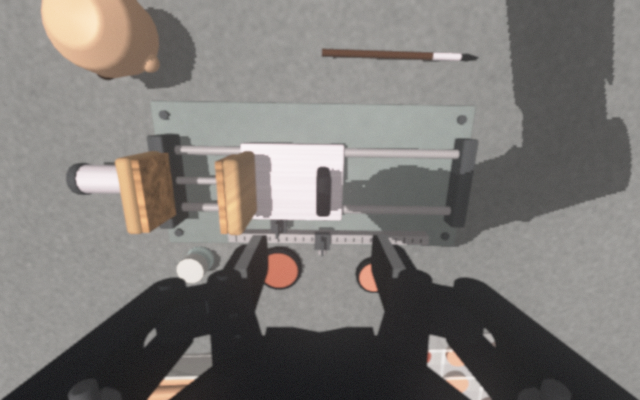

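The wrist view shows the handle top centred near (323,190), the pointer fin near (280,227) and the mark rider near (322,242). All three are clear of the fingers.

Run:
```python
from h import *
d=np.load("w1.npz"); im=cv2.imread("pics/w1.png"); c={"camera_matrix":d["K"]}
print(d["K"][0])
for n,uv,z in [("bed",(152,102),.014),("bed",(475,106),.014),("handle",(323,190),.094),("ptr",(280,227),.05),("mark",(322,242),.05)]:
    print(n,np.round(cast(c,uv,z,d["R"],d["o"]),4))
g=cv2.inRange(im,(0,0,0),(45,45,45))[150:235,300:345]
n,l,st,ce=cv2.connectedComponentsWithStats(g)
print([(s.tolist(),(k+[300,150]).round(1).tolist()) for s,k in zip(st,ce) if s[4]>8])
cv2.imwrite("pics/w1c.png",cv2.resize(im[160:260,250:350],None,fx=6,fy=6,interpolation=cv2.INTER_CUBIC))
```

```text
[285.87700185   0.         319.24994902]
bed [ 0.4336 -0.1839  0.014 ]
bed [0.4484 0.1712 0.014 ]
handle [0.5183 0.0009 0.094 ]
ptr [ 0.5704 -0.0474  0.05  ]
mark [ 0.5898 -0.0016  0.05  ]
[([0, 0, 45, 85, 3825], [322.0, 192.0])]
```

View pics/w1c.png

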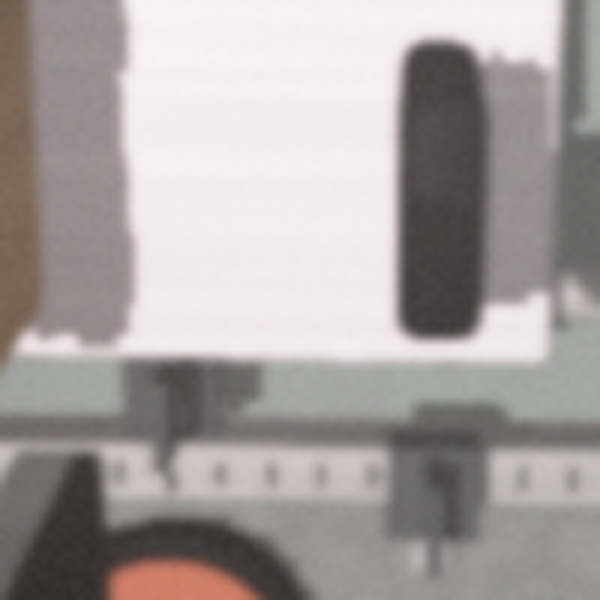

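The 6x crop (offset 250,160) shows the pointer fin near full (279.5,228), the mark fin near (322.5,236) and the handle centred at (323.5,191.5). The pull needed from here is about 46 mm. Descending with open fingers.

Request:
move_arm(rot=[[0, 0, 0], [0, 0, 0], [0, 0, 0], [0, 0, 0], [0, 0, 0], [0, 0, 0], [0, 0, 0]], xyz=[[0, 0.003, 0.03], [0, 0.003, 0.06], [0, 0.003, 0.09], [0, 0.003, 0.115], [0, 0.003, 0.13], [0, 0.003, 0.14], [0, 0.003, 0.14]], fingers=[0.055, 0.055, 0.055, 0.055, 0.055, 0.055, 0.055])

```text
clock: 2.55
eef_pos: [0.5217, 0.0003, 0.0719]
ee_rot: [[-1.0, 0.031, -0.002], [0.031, 1.0, -0.0], [0.002, -0.0, -1.0]]
ft_force: [-0.3, 0.2, -0.2]
grip_width: 0.641
finger_force: 0.0
```

Request:
move_arm(rot=[[0, 0, 0], [0, 0, 0], [0, 0, 0], [0, 0, 0], [0, 0, 0], [0, 0, 0], [0, 0, 0], [0, 0, 0]], xyz=[[0, 0, 0], [0, 0, 0], [0, 0, 0], [0, 0, 0], [0, 0, 0], [0, 0, 0], [0, 0, 0], [0, 0, 0]], fingers=[0.04, 0.03, 0.02, 0.01, 0.005, 0.005, 0.005, 0.005], force=60)

```text
clock: 3.35
eef_pos: [0.5232, 0.0012, 0.0735]
ee_rot: [[-1.0, 0.031, 0.001], [0.031, 1.0, 0.0], [-0.001, 0.0, -1.0]]
ft_force: [-1.4, -0.0, 7.0]
grip_width: 0.155
finger_force: 58.8
```

Gripped: 13 mm opening on the 14 mm handle. Pushing home in small steps.

Request:
move_arm(rot=[[0, 0, 0], [0, 0, 0], [0, 0, 0], [0, 0, 0]], xyz=[[0, -0.002, 0], [0, -0.004, 0], [0, -0.006, 0], [0, -0.008, 0]], fingers=[0.005, 0.005, 0.005, 0.005])

```text
clock: 3.75
eef_pos: [0.5229, -0.0062, 0.0735]
ee_rot: [[-1.0, 0.031, 0.001], [0.031, 1.0, 0.001], [-0.001, 0.001, -1.0]]
ft_force: [-2.6, 3.1, 6.7]
grip_width: 0.152
finger_force: 59.1
```

Request:
move_arm(rot=[[0, 0, 0], [0, 0, 0], [0, 0, 0]], xyz=[[0, -0.0015, 0], [0, -0.003, 0], [0, -0.003, 0]], fingers=[0.005, 0.005, 0.005])

```text
clock: 4.05
eef_pos: [0.5227, -0.0093, 0.0736]
ee_rot: [[-1.0, 0.031, 0.001], [0.031, 1.0, 0.001], [-0.001, 0.001, -1.0]]
ft_force: [-3.3, 2.7, 6.4]
grip_width: 0.159
finger_force: 59.1
```

Request:
move_arm(rot=[[0, 0, 0], [0, 0, 0], [0, 0, 0]], xyz=[[0, -0.0015, 0], [0, -0.003, 0], [0, -0.003, 0]], fingers=[0.005, 0.005, 0.005])

```text
clock: 4.35
eef_pos: [0.5227, -0.0107, 0.0736]
ee_rot: [[-1.0, 0.031, 0.002], [0.031, 1.0, 0.004], [-0.002, 0.004, -1.0]]
ft_force: [-5.7, 9.4, 7.8]
grip_width: 0.153
finger_force: 59.4
```

Request:
move_arm(rot=[[0, 0, 0], [0, 0, 0], [0, 0, 0], [0, 0, 0]], xyz=[[0, -0.0015, 0], [0, -0.003, 0], [0, -0.003, 0], [0, -0.003, 0]], fingers=[0.005, 0.005, 0.005, 0.005])

```text
clock: 4.75
eef_pos: [0.5227, -0.0108, 0.0735]
ee_rot: [[-1.0, 0.031, 0.003], [0.031, 0.999, 0.008], [-0.002, 0.008, -1.0]]
ft_force: [-6.0, 21.3, 9.4]
grip_width: 0.15
finger_force: 60.5
```

Seated firmly: 21 N with no further motion at TCP y = -0.0108, so the jaw started about 12 mm out. Now pulling out most of the way.

Request:
move_arm(rot=[[0, 0, 0], [0, 0, 0], [0, 0, 0], [0, 0, 0], [0, 0, 0], [0, 0, 0], [0, 0, 0], [0, 0, 0], [0, 0, 0], [0, 0, 0], [0, 0, 0], [0, 0, 0]], xyz=[[0, 0.004, 0], [0, 0.009, 0], [0, 0.014, 0], [0, 0.02, 0], [0, 0.026, 0], [0, 0.032, 0], [0, 0.038, 0], [0, 0.044, 0], [0, 0.05, 0], [0, 0.055, 0], [0, 0.058, 0], [0, 0.058, 0]], fingers=[0.005, 0.005, 0.005, 0.005, 0.005, 0.005, 0.005, 0.005, 0.005, 0.005, 0.005, 0.005])

```text
clock: 5.95
eef_pos: [0.5249, 0.0403, 0.0735]
ee_rot: [[-1.0, 0.03, 0.002], [0.03, 1.0, -0.003], [-0.002, -0.003, -1.0]]
ft_force: [1.1, -8.4, 3.8]
grip_width: 0.159
finger_force: 59.7
```

Run:
```python
from h import *
s=readout.get_state(); w=vision.get_image("wrist")[:,:,::-1]; t=vision.get_image("top")[:,:,::-1]; sc=vision.get_image("scene")[:,:,::-1]
for n,i in(("w2",w),("t2",t),("s2",sc)): cv2.imwrite(f"pics/{n}.png",i)
c,R,o=wristcam(s); np.savez("w2.npz",R=R,o=o,K=c["camera_matrix"])
f=lambda i:cv2.resize(i,(400,300),interpolation=cv2.INTER_CUBIC)
# mark found before in top image ~ (291,169); scene ~ (375,220)
m=np.vstack([np.hstack([f(t[145:205,250:330]),f(sc[185:245,340:420])]),cv2.resize(w[120:320,180:447],(800,600))[:300]])
cv2.imwrite("pics/m2.png",m); cv2.imwrite("pics/w2v.png",w)
print(s["eef_pos"],s["ft_force"])
```

```text
[0.52494922 0.04030934 0.07354194] [ 1.07906819 -8.39095449  3.83003837]
```

View pics/m2.png

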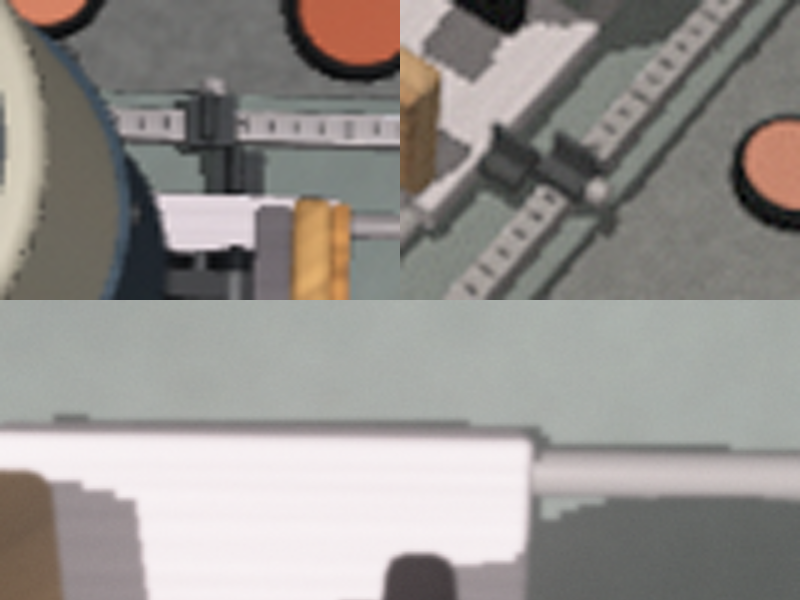

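The top crop shows the pointer foot about 13 crop px (5 mm) short of the mark foot. The scene crop shows the pointer fin's top edge from (495,127) to (540,158) and the mark fin's from (553,133) to (603,168). Casting both at z = 0.053.

Run:
```python
from h import *
c=vision.calibration("scene"); y=np.array([.034,1,0])/np.hypot(.034,1)
P=lambda a,b:cast(c,(340+(a-400)/5,185+b/5),.053)
for n,a,b in [("p0",495,127),("p1",540,158),("m0",553,133),("m1",603,168)]:
    p=P(a,b); print(n,np.round(p,4),"along",round(p@y,4))
im=cv2.imread("pics/s2.png"); cv2.imwrite("pics/s2c.png",cv2.resize(im[200:235,350:395],None,fx=16,fy=16,interpolation=cv2.INTER_CUBIC))
```

```text
p0 [ 0.5683 -0.013   0.053 ] along 0.0063
p1 [ 0.5892 -0.0149  0.053 ] along 0.0051
m0 [ 0.5871 -0.0027  0.053 ] along 0.0172
m1 [ 0.6101 -0.0052  0.053 ] along 0.0155
```

View pics/s2c.png

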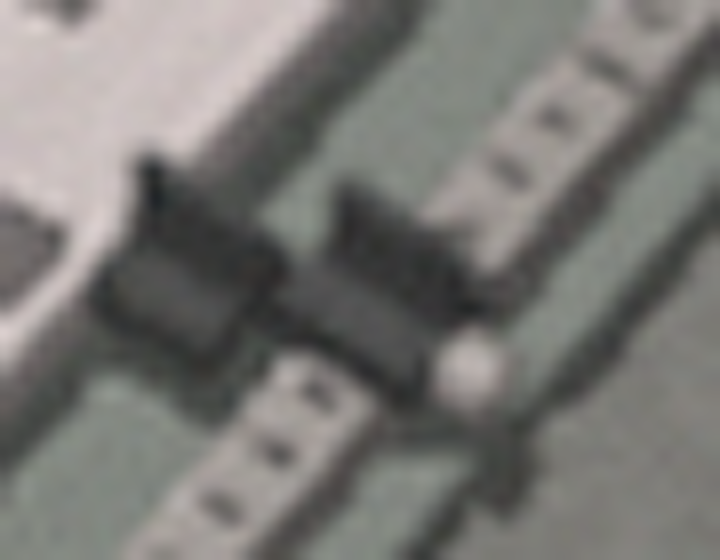

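The 16x crop (offset 350,200) confirms two parallel fins, the pointer from (150,165) to (280,250) and the mark from (345,190) to (480,290). The gap along the slide is about 10.5 mm, which puts the mark at about 0.062, inside its range. Pulling 10.5 mm more.

Request:
move_arm(rot=[[0, 0, 0], [0, 0, 0], [0, 0, 0], [0, 0, 0], [0, 0, 0], [0, 0, 0], [0, 0, 0]], xyz=[[0, 0.003, 0], [0, 0.006, 0], [0, 0.009, 0], [0, 0.0105, 0], [0, 0.0105, 0], [0, 0.0105, 0], [0, 0.0105, 0]], fingers=[0.005, 0.005, 0.005, 0.005, 0.005, 0.005, 0.005])

```text
clock: 6.8
eef_pos: [0.5254, 0.0501, 0.0735]
ee_rot: [[-1.0, 0.031, 0.002], [0.031, 1.0, -0.004], [-0.002, -0.004, -1.0]]
ft_force: [3.5, -10.5, 3.3]
grip_width: 0.156
finger_force: 59.6
```

Run:
```python
from h import *
im=vision.get_image("scene")[:,:,::-1]; t=vision.get_image("top")[:,:,::-1]
cv2.imwrite("pics/s3.png",im);cv2.imwrite("pics/t3.png",t)
a=cv2.resize(im[198:233,355:400],(450,350),interpolation=cv2.INTER_CUBIC)
b=cv2.resize(t[155:190,275:310],(350,350),interpolation=cv2.INTER_CUBIC)
cv2.imwrite("pics/m3.png",np.hstack([a,b])); s=readout.get_state(); print(s["eef_pos"],s["ft_force"],s["finger_force"])
```

```text
[0.52537754 0.05011011 0.07352366] [  2.31680109 -11.60046227   2.87256006] 59.588234424591064
```

View pics/m3.png

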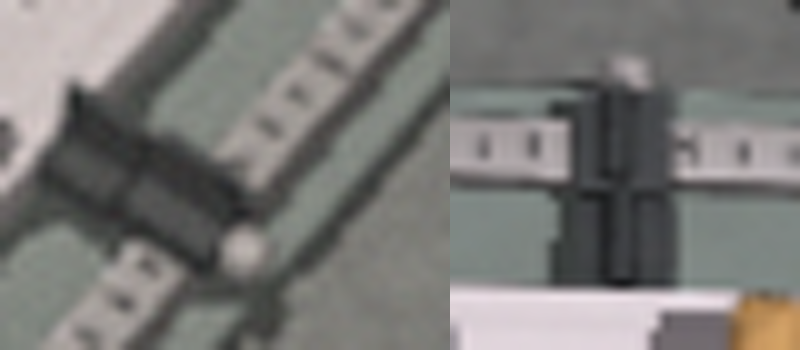

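The fins now stand end to end in one line in both views. In the top crop the mark fin is at about x=616 and the pointer fin at about 620, under 1 mm apart, and the mark hasn't moved. Holding briefly.

Request:
move_arm(rot=[[0, 0, 0], [0, 0, 0], [0, 0, 0], [0, 0, 0], [0, 0, 0], [0, 0, 0], [0, 0, 0], [0, 0, 0]], xyz=[[0, 0.0005, 0], [0, 0.0005, 0], [0, 0.0005, 0], [0, 0.0005, 0], [0, 0.0005, 0], [0, 0.0005, 0], [0, 0.0005, 0], [0, 0.0005, 0]], fingers=[0.005, 0.005, 0.005, 0.005, 0.005, 0.005, 0.005, 0.005])

```text
clock: 7.7
eef_pos: [0.5254, 0.0504, 0.0735]
ee_rot: [[-1.0, 0.031, 0.002], [0.031, 1.0, -0.004], [-0.002, -0.004, -1.0]]
ft_force: [3.0, -11.7, 3.7]
grip_width: 0.15
finger_force: 59.5
```

```bash
python3 -c "
from workcell import ctrl,readout
s=readout.get_state();print(s['eef_pos'],s['ft_force'],s['finger_force'])
if abs(s['eef_pos'][1]-.0505)<.002 and s['finger_force']>20: print(ctrl.job_done())"
```

```text
[0.52539231 0.05037633 0.07352596] [  3.02312024 -11.73752249   3.7470536 ] 59.5299106836319
the job is handed in; nothing more can be done
None
```

The jaw was pushed home until it seated (21 N, no further motion), then pulled out about 61 mm and held at rest with its fin in line with the mark's (under 1 mm apart in the pictures); the job is handed in, and no verdict was returned.

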